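Reset the film dispenser

TASK

Get the cling-film dispenser ready for the next user: first turn its length counter's knob back to zero, against the stop, then slide the cutter along its rail fully home so that its blade is under the hood. Let go of everything, and leave the tin, jar, glass and bowl around it where they stand.

Things in the scene. Friction and masses are not known exactly. Their poses are not given: they have to be found in the camera images.
- dispenser: Cling-film dispenser: closed grey housing fixed to the worktop, 106 (x) x 360 (y) x 60 mm high, dark end caps. Origin: centre of its underside; x points to its back, y along it to its left end, z up; yawed up to 0.35 rad. On top: a round counter dial (84 mm across) with a black knob, axis at x 0, y +125 mm, and a cutter on an aluminium rail along x = -15 mm, y -169 to +59 mm.
- hood_mouth (a point): Middle of the mouth, at z 70 mm, of the small steel hood over the right (-y) end of the rail (dispenser's x -15, y -135 mm). The hood is 40 mm wide in x, 34 mm long, its top at z 80 mm; axes parallel to the dispenser's.
- counter_grip (a point): On the upright axis of the counter knob, z 96 mm. The knob is a black disc (44 mm across) with an upright bar across it: 40 mm long, 12 mm thick, z 74 to 104 mm; pinch it across the 12 mm. A thin pointer stands out of the disc at one end of the bar, and a white line on the bar's top lies towards that end. Site x axis: along the bar to the pointer; z up; turns with the knob.
- counter (a joint): Turn of the counter knob, rad: 0 = at the zero stop (pointer to the dispenser's back, +x, on the thick tick by the stop pin), growing clockwise seen from above, up to 3.0. So it is reset by turning it anticlockwise seen from above. Friction about 0.05 N m, no spring: it stays where it is left. Starts at 1.0 to 2.6.
- cutter_grip (a point): Middle of the cutter's grip, z 99 mm. The cutter is a black shoe (30 x 34 mm, top at z 74 mm) on the rail with an upright fin: 12 mm thick in the dispenser's x, 28 mm long in its y, z 74 to 105 mm; pinch it across the 12 mm. A small steel blade points from the shoe to the hood. Axes parallel to the dispenser's.
- cutter (a joint): Place of the cutter on its rail, m: 0 = fully home (blade under the hood, shoe up to the hood's mouth, grip at the dispenser's y -116 mm), growing along the dispenser's +y towards the counter, up to 0.150. A stop ends the travel at 0. Friction about 1.5 N, no spring. Starts at 0.06 to 0.13.
- tin_1: Bystander: small tin, 58 mm across, 72 mm high, loose, upright; origin at its underside's centre.
- spice_jar_4: Bystander: spice jar with dark lid, 44 mm across, 96 mm high, loose, upright; origin at its underside's centre.
- glass_1: Bystander: small clear glass, 47 mm across, 62 mm high, loose; origin at its underside's centre.
- bowl_1: Bystander: small bowl, dark outside and white inside, 115 mm across, 59 mm high, loose; origin at its underside's centre.

How it is judged:
By the outcome, as a careful person would: the job done as asked, in the order asked, and still so for the second after the job is handed in, with the robot touching nothing.
It also fails if it takes over 58 s, if anything falls off the work surface, if the arm or the gripper's body presses on something with over 40 N, if the wrist force passes 120 N, or if a joint passes its speed limit or range.

ROBOT

A 6-joint arm with a two-finger parallel gripper is mounted at the origin on a cart in front of the work surface, level with it; the furniture and walls round the work are solid. World frame = base frame: x ahead of the robot, y to its left, z up, the work surface at z = 0. Lengths are in m, angles in rad, forces in N, time in s.
With the tool pointing down it reaches from about 0.375 to 0.925 m from the base axis. Payload 5.7 kg.
Tool frame: the origin (TCP) lies midway between the tips of the shut fingers; the grasp point (between the pads) lies 19 mm behind it; z points along the fingers, y is the line along which they close (so a half turn about z gives the same grasp; the last joint's range is limited). The gripper opens to 88 mm and grips with 3 to 60 N. Pads are 20 mm wide; open, the fingers measure 115 mm over their backs; the gripper's body (75 mm by 178 mm) begins 61 mm behind the grasp point.
Start: joints at [-1.372, 0.359, 1.51, -0, 1.272, -0.115], TCP at [0.185, -0.571, 0.223] pointing down, gripper open.
Joint ranges: [-2.97, 2.97], [-1.01, 2.36], [0.21, 2.38], [-0.96, 4.11], [0.2, 2.71], [-2.98, 2.98]. Speed limits (rad/s): [2.39, 2.39, 3.14, 3.14, 3.14, 3.14].

INTERFACE

Orientations are given as a unit quaternion [x, y, z, w].
In Python, from bench import move_ptp, servo_line, goto_joints, move_gripper, sleep, inverse_kinematics, capture, PlanningError, close_job, spot_in, silhouettes, current_clock, current_joint_pos, current_qvel, current_joint_torque, current_position, current_orientation, current_force, current_torque, current_finger_gap, current_grip_force gives the robot as it stands. Calls block until the motion is done:
- move_ptp(position, orientation): joint-space move of the TCP to a pose.
- servo_line(position, orientation=None, rate=0.15, contact_N=None): straight line of the TCP; orientation=None keeps the orientation; rate is the mean speed in m/s. With contact_N (N) it stops when the force on the tool has changed by that much, and returns True; else False.
- goto_joints(angles): joint-space move.
- move_gripper(opening): finger opening in m; the grip force is fixed at half the most; returns when the fingers have stopped.
- sleep(seconds).
- inverse_kinematics(position, orientation): joint angles nearest the present ones, or None.
- capture(name): name is "scene" or "top" or "wrist"; returns a dict with "image" (384x512x3 uint8, blue, green, red), "range_z" (384x512 float32, m along the optical axis (not along the pixel's ray), 0 where there is no reading), "intrinsics" (3x3 intrinsics, pixels), "k1" (the pictures are not rectified: a ray, as slopes to the right and down, at radius r is drawn at 1 + k1 r^2 times it, then the intrinsics apply), "R" (3x3) and "t" (3): a world point X has camera coordinates R X + t. Camera axes: x right, y down, z forward; pixel columns grow to the right and rows downward; lengths in m; the calibration is good to about 2 mm. A picture is of the moment at which its call begins.
A pose or a line that the arm cannot do raises PlanningError and nothing moves.
- close_job(): hands the job in; it is judged then, once.
Trained networks look in the newest picture that a camera, given by its name, has taken for a name from the list of things; names that differ only in an ending like _2 or _b are one class to them, and where a whole thing is asked for, a point or a joint stands for the part that bears it (a point fixed in the world has none). Each returns a list of dicts, best first, with "conf" (0 to 1); they miss things now and then, are a little off and sometimes report something else, mostly with a low value. They report only what shows in the picture. A call takes as long as a camera call.
- spot_in(camera, query): "xy" ([column, row] in pixels, amid what is visible of it).
- silhouettes(camera, query): "region" (384x512 bool, what is visible of it) and "xy" ([column, row] in pixels, amid what is visible of it).
Readings, each from a call of its own:
- current_clock(): time.
- current_joint_pos(): joint angles.
- current_qvel(): joint speeds.
- current_joint_torque(): joint torques, N m.
- current_position(): TCP position.
- current_orientation(): TCP orientation.
- current_force(): force on the tool from outside, world axes, zero at the start.
- current_torque(): the same for the moment, N m.
- current_finger_gap(): finger opening in m.
- current_grip_force(): force on a finger pad.
Only numpy, scipy, OpenCV 4.12 (cv2) and the standard library are available. Lean on these libraries where they do the work, as an engineer would, in place of code of your own. Each camera call takes 0.05 s, during which the arm holds its last target. There are 200 camera calls.

## Working session

There is one attempt and no reset: what is moved stays moved. The work goes in short steps, each a Python script; the robot and the scene stay as the last script left them, time stands still between calls to the robot, and variables do not carry over. Pictures are saved under pics/ and viewed, at most 10 in all, crops included, and the job is handed in when it is done.

```bash
mkdir -p pics; cat > h.py <<'E'
import numpy as np, cv2
from bench import *
def ray(c,uv):
    K=c["intrinsics"]; d=np.array([(uv[0]-K[0,2])/K[0,0],(uv[1]-K[1,2])/K[1,1]]); s=d.copy()
    for _ in range(20): s=d/(1+c["k1"]*(s@s))
    return np.array([s[0],s[1],1.])
def pt(c,uv,z=None):
    "world point of a pixel: by depth, or on plane z"
    r=ray(c,uv); R,t=np.array(c["R"]),np.array(c["t"]); o=-R.T@t; d=R.T@r
    if z is None: 
        k=c["range_z"][int(round(uv[1])),int(round(uv[0]))]
    else: k=(z-o[2])/d[2]
    return o+k*d
def cloud(c,mask):
    return np.array([pt(c,(u,v)) for v,u in zip(*np.where(mask&(c["range_z"]>0)))])
def tri(cs,uvs):
    A=np.zeros((3,3));b=np.zeros(3)
    for c,uv in zip(cs,uvs):
        R,t=np.array(c["R"]),np.array(c["t"]);d=R.T@ray(c,uv);d/=np.linalg.norm(d);P=np.eye(3)-np.outer(d,d);A+=P;b+=P@(-R.T@t)
    return np.linalg.solve(A,b)
E
python3 - <<'E'
from h import *
np.set_printoptions(precision=4,suppress=True)
im=[]
for n in ("scene","top"):
    c=capture(n); im.append(c["image"]); print(n,-np.array(c["R"]).T@c["t"])
    for q in ("dispenser","hood_mouth","counter_grip","counter","cutter_grip","cutter","tin_1","spice_jar_4","glass_1","bowl_1"):
        for s in spot_in(n,q)[:2]: print(q,s["conf"],np.array(s["xy"]),pt(c,s["xy"]))
    cv2.imwrite(f"pics/{n}0.png",c["image"])
print(current_clock(),current_orientation())
E
```

```text
scene [ 0.2721 -0.4701  0.7391]
dispenser 0.87 [251.2 217.7] [ 0.5296 -0.0412  0.0617]
hood_mouth 0.83 [249.6 222.1] [ 0.5204 -0.0487  0.061 ]
counter_grip 0.83 [230.1 158.3] [0.5774 0.1245 0.0862]
counter 0.79 [230.5 156.2] [0.5792 0.1248 0.0923]
counter 0.5 [248.8 220.4] [ 0.5212 -0.0444  0.0618]
cutter_grip 0.57 [241.7 198.5] [ 0.5299 -0.004   0.0918]
cutter 0.57 [242.5 197.1] [ 0.5324 -0.0037  0.0946]
tin_1 0.85 [317.  223.9] [ 0.6349 -0.141   0.0689]
spice_jar_4 0.57 [203.8 253. ] [ 0.3949 -0.0736  0.0831]
glass_1 0.57 [291.3 173. ] [0.7017 0.0351 0.0354]
bowl_1 0.76 [184.7 191.5] [0.4546 0.1545 0.0136]
top [0.4653 0.0076 0.9512]
dispenser 0.77 [257.  192.2] [0.5527 0.0073 0.0706]
hood_mouth 0.97 [256.9 192.5] [0.552  0.0075 0.0705]
counter_grip 0.63 [203.4 183.2] [0.5753 0.132  0.0758]
counter 0.82 [202.  177.8] [0.5843 0.1314 0.1025]
cutter_grip 0.75 [258.7 201.8] [0.53   0.0037 0.0725]
cutter 0.69 [255.4 199.8] [0.4653 0.0076 0.9512]
tin_1 0.91 [312.4 154.3] [ 0.6418 -0.1261  0.0662]
tin_1 0.21 [202.6 179.3] [0.5812 0.1304 0.1002]
spice_jar_4 0.57 [282.7 256.7] [ 0.4041 -0.048   0.0938]
glass_1 0.63 [257.2 197.7] [0.5371 0.0071 0.1028]
glass_1 0.53 [235.7 131.7] [0.7008 0.0563 0.0616]
bowl_1 0.71 [204.6 237.3] [0.4487 0.1389 0.0081]
1.1 [ 0.9877  0.1562 -0.     -0.0001]
```

```bash
python3 - <<'E'
import cv2
a=cv2.imread("pics/top0.png")[110:290,140:380]; cv2.imwrite("pics/topc.png",cv2.resize(a,None,fx=3.3,fy=3.3,interpolation=2))
a=cv2.imread("pics/scene0.png")[110:310,140:380]; cv2.imwrite("pics/scenec.png",cv2.resize(a,None,fx=3,fy=3,interpolation=2))
E
```

```text
(no output)
```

View pics/topc.png

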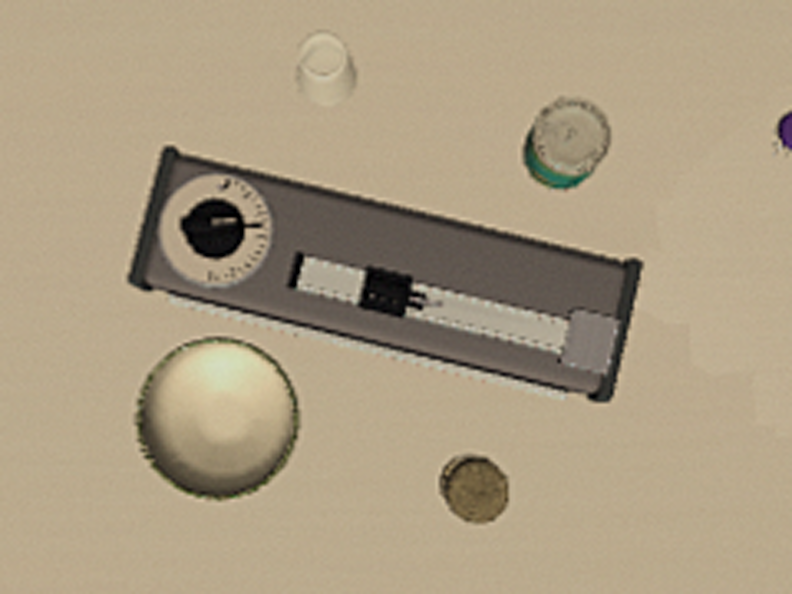

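View pics/scenec.png

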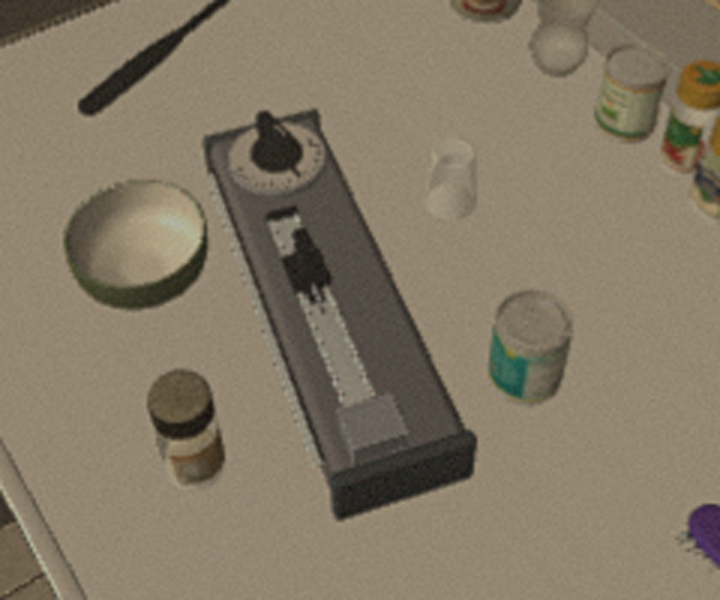

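Top view crop: knob at (213,228) with its pointer to the right (260,226), i.e. roughly 1.3 rad from zero. The cutter shoe is at (385,290) and the hood at (590,340). The dispenser is yawed by about −0.23, and bowl, jar, glass and tin all stand clear of it. Next: two wrist views.

```bash
cat >> h.py <<'E'
def down(yaw): return [np.cos(yaw/2),np.sin(yaw/2),0.,0.]
E
python3 - <<'E'
from h import *
import pickle
np.set_printoptions(precision=4,suppress=True)
cs=[]
for i,p in enumerate([(0.52,0.09,0.36),(0.50,-0.01,0.36)]):
    move_ptp(p,down(1.335)); c=capture("wrist"); cs.append(c); cv2.imwrite(f"pics/w{i}.png",c["image"])
    print(current_clock(),current_joint_pos(),-np.array(c["R"]).T@c["t"])
    for q in ("counter_grip","cutter_grip","hood_mouth"):
        for s in silhouettes("wrist",q)[:2]:
            print(q,s["conf"],np.array(s["xy"]),pt(c,s["xy"]),s["region"].sum())
pickle.dump(cs,open("w.pkl","wb"))
cv2.imwrite("pics/w.png",cv2.resize(np.hstack([c["image"] for c in cs]),(800,300),interpolation=cv2.INTER_AREA))
E
```

```text
3.8083 [ 0.0392  0.1553  1.4548 -0.0003  1.5319  0.2762] [0.5354 0.1577 0.5213]
counter_grip 0.66 [287.  116.7] [0.5783 0.1336 0.1009] 766
cutter_grip 0.63 [275.2 200.7] [0.5367 0.0211 0.1029] 483
hood_mouth 0.58 [281.4 173.8] [0.5557 0.0481 0.0611] 13013
4.5 [-0.1586  0.1106  1.5071  0.0007  1.5236  0.0782] [0.5152 0.0576 0.5217]
counter_grip 0.63 [286.   43.5] [0.5781 0.1268 0.0933] 838
cutter_grip 0.79 [273.8 136.4] [0.5348 0.0123 0.1043] 556
hood_mouth 0.85 [280.6 115.7] [0.5531 0.0354 0.066 ] 16490
```

View pics/w0.png

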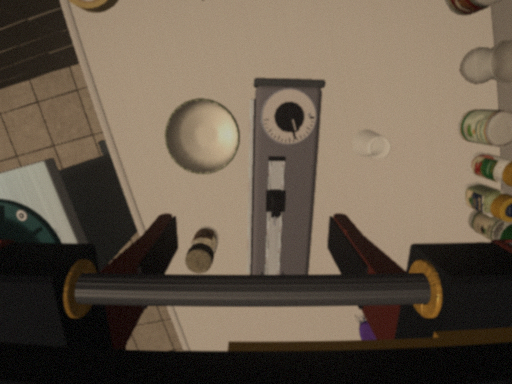

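View pics/w1.png

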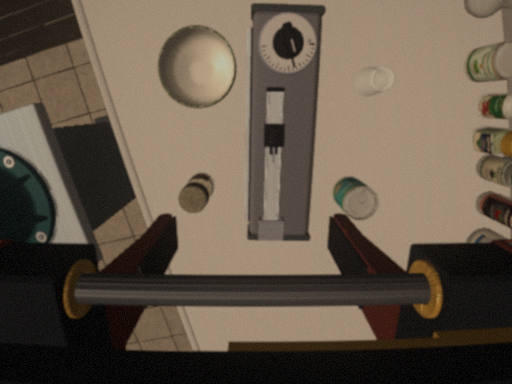

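```bash
cat > fit.py <<'E'
from h import *
def house(c):
    h,w=c["range_z"].shape; vv,uu=np.mgrid[0:h,0:w]
    K=c["intrinsics"]; d=np.stack([(uu-K[0,2])/K[0,0],(vv-K[1,2])/K[1,1]],-1); s=d.copy()
    for _ in range(15): s=d/(1+c["k1"]*(s**2).sum(-1,keepdims=True))
    P=np.concatenate([s,np.ones((h,w,1))],-1)*c["range_z"][...,None]
    P=(P-c["t"])@np.array(c["R"])
    return P
E
python3 - <<'E'
from fit import *
import pickle
np.set_printoptions(precision=4,suppress=True)
cs=pickle.load(open("w.pkl","rb"))
print("tri knob",tri(cs,[(287,116.7),(286,43.5)]),"cutter",tri(cs,[(275.2,200.7),(273.8,136.4)]))
cs.append(capture("top"))
for i,c in enumerate(cs):
    P=house(c); m=(P[...,2]>.045)&(P[...,2]<.115)&(c["range_z"]>0)
    m=cv2.morphologyEx(m.astype(np.uint8),cv2.MORPH_OPEN,np.ones((3,3)))
    n,l,st,ce=cv2.connectedComponentsWithStats(m)
    x=P[np.isfinite(P).all(-1)&(l==l[116 if i==0 else 60 if i==1 else 185, 300 if i<2 else 230])]
    z=x[(x[:,2]>.054)&(x[:,2]<.068)]
    print(i,len(x),cv2.minAreaRect(x[:,:2].astype(np.float32)),np.median(z[:,2]),x.min(0),x.max(0))
k=np.array(tri(cs,[(287,116.7),(286,43.5)]))
q=k.copy(); y=1.335
p=k-0.09*np.array([np.cos(y),np.sin(y),0]); p[2]=.2
move_ptp(p,down(y)); c=capture("wrist"); s=silhouettes("wrist","counter_grip")
print(current_clock(),[(a["conf"],np.array(a["xy"]),a["region"].sum(),pt(c,a["xy"])) for a in s])
pickle.dump(c,open("w2.pkl","wb")); u,v=map(int,s[0]["xy"]); print(u,v)
a=c["image"][max(v-75,0):v+75,max(0,u-100):u+100]; cv2.imwrite("pics/w2.png",cv2.resize(a,None,fx=4,fy=4,interpolation=2))
E
```

```text
tri knob [0.5822 0.1315 0.0645] cutter [0.5368 0.0076 0.0615]
0 12366 ((0.5568103194236755, 0.027881547808647156), (0.32510149478912354, 0.1034172847867012), 75.3272476196289) 0.05952724930906393 [ 0.4674 -0.1403  0.045 ] [0.6463 0.1964 0.106 ]
1 15549 ((0.5527175664901733, 0.010951712727546692), (0.359308660030365, 0.10594327747821808), 75.3190689086914) 0.05957347543291926 [ 0.4571 -0.1748  0.045 ] [0.6485 0.1966 0.1063]
2 184409 ((0.3821220397949219, -0.3462843894958496), (1.78168785572052, 1.3488106727600098), 89.52986907958984) 0.058136978367953875 [-0.2994 -1.2346 -0.9182] [1.0637 0.542  0.9512]
5.55 [(0.85, array([254.4,  84.8]), np.int64(1910), array([0.5827, 0.129 , 0.1034]))]
254 84
```

View pics/w2.png

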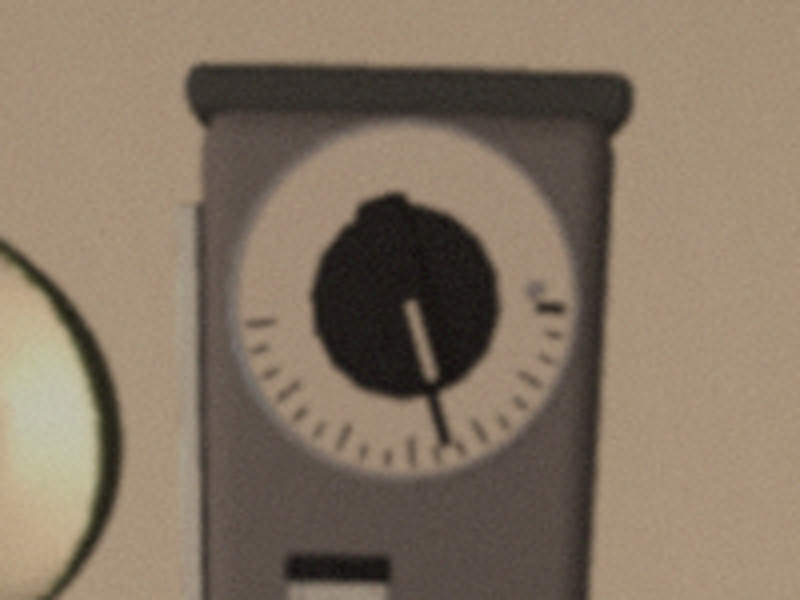

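```bash
python3 - <<'E'
from h import *
import pickle
np.set_printoptions(precision=4,suppress=True)
c=pickle.load(open("w2.pkl","rb")); f=lambda x,y,z:pt(c,(154+x/4-.375,9+y/4-.375),z)
print("dial",f(404,299,.063), "dial edges",f(231,299,.063),f(578,299,.063),f(404,119,.063),f(404,480,.063))
a,b=f(410,302,.104),f(432,378,.104); e=f(447,442,.074); 
d=b-a; print(a,b,"line ang",np.arctan2(d[1],d[0])); 
for k in ([.5844,.1319],): d=e[:2]-k; print("pointer ang",np.arctan2(d[1],d[0]),np.linalg.norm(d))
t=f(550,308,.063); d=t[:2]-[.5844,.1319]; print("zero tick",np.arctan2(d[1],d[0]))
y=-.256;R=np.array([[np.cos(y),-np.sin(y)],[np.sin(y),np.cos(y)]])
for p in ([.5367,.0211],[.5348,.0123]): print("cutter in disp",R.T@(np.array(p)-[.5527,.011]))
E
```

```text
dial [0.5842 0.1328 0.063 ] dial edges [0.5444 0.1425 0.063 ] [0.6243 0.1234 0.063 ] [0.5934 0.1718 0.063 ] [0.5744 0.0915 0.063 ]
[0.5842 0.1292 0.104 ] [0.5851 0.1134 0.104 ] line ang -1.511003207538341
pointer ang -1.5154852273495323 0.03342139839940519
zero tick -0.26712921953989793
cutter in disp [-0.018   0.0057]
cutter in disp [-0.0176 -0.0033]
```

```bash
python3 - <<'E'
from h import *
np.set_printoptions(precision=4,suppress=True)
k=[.5843,.132]; y=1.629
move_gripper(.05)
move_ptp(k+[.15],down(y)); print(servo_line(k+[.079],rate=.1,contact_N=8),current_position())
move_gripper(0.0); print(current_finger_gap(),current_grip_force(),current_force(),current_torque())
for a in np.linspace(y,y+1.257,7)[1:]:
    move_ptp(k+[.079],down(a)); print(round(a,3),current_clock(),current_torque(),current_force())
for a in (.03,.06,.09,.12):
    move_ptp(k+[.079],down(y+1.257+a)); T=current_torque(); print(a,T,current_joint_pos()[5],current_finger_gap())
    if abs(T[2])>.6: break
E
```

```text
False [0.5849 0.1319 0.0796]
0.011825939084375268 29.99653548002243 [ 1.9884  0.2371 -1.0776] [ 0.0032 -0.3918 -0.0083]
1.838 8.65 [-0.028  -0.3874  0.0271] [2.3495 0.6334 0.8684]
2.048 8.9667 [-0.0797 -0.3853  0.0314] [ 2.3728 -0.5152  0.3869]
2.258 9.2833 [-0.1566 -0.3514  0.0918] [ 1.1889 -0.7133  2.5674]
2.467 9.6 [-0.3124 -0.2615 -0.0437] [ 1.4982 -1.6675  3.2995]
2.676 9.9167 [-0.6727 -0.1328  0.0666] [-0.433  -3.0181  3.5941]
2.886 10.2333 [-0.8579 -0.1156  0.035 ] [-0.5228 -4.1915  5.8036]
0.03 [-0.9537 -0.1317 -0.5995] -1.2288634508430176 0.011854144777399905
0.06 [-0.8922 -0.0554 -0.6687] -1.258672781875575 0.01237367368221112
```

```bash
python3 - <<'E'
from h import *
import pickle
np.set_printoptions(precision=4,suppress=True)
k=[.5843,.132]
move_gripper(.05); servo_line(k+[.15],rate=.12)
y=1.315
for i,g in enumerate([(.5672,.015),(.5572,-.02)]):   # knob / cutter views
    p=np.array([*g,.2])+([.5843-.09*np.cos(y)-g[0],.132-.09*np.sin(y)-g[1],0] if i==0 else [-.02-.09*np.cos(y),.03-.09*np.sin(y),0])
    move_ptp(p,down(y)); c=capture("wrist"); s=silhouettes("wrist","cutter_grip" if i else "counter_grip")
    print(current_clock(),current_position(),[(a["conf"],np.array(a["xy"]),a["region"].sum(),pt(c,a["xy"])) for a in s])
    pickle.dump(c,open(f"w{3+i}.pkl","wb")); cv2.imwrite(f"pics/w{3+i}.png",cv2.resize(c["image"][0:200,130:390],None,fx=3,fy=3,interpolation=2))
E
```

```text
13.65 [0.5613 0.0452 0.1996] [(0.61, array([125.8, 117.3]), np.int64(10320), array([0.4345, 0.1393, 0.0105]))]
14.3333 [ 0.515  -0.0763  0.2001] [(0.68, array([254.3,  86. ]), np.int64(1476), array([0.537 , 0.0062, 0.1057])), (0.3, array([382.3, 186.3]), np.int64(3563), array([ 0.6392, -0.1177,  0.0689]))]
```

View pics/w3.png

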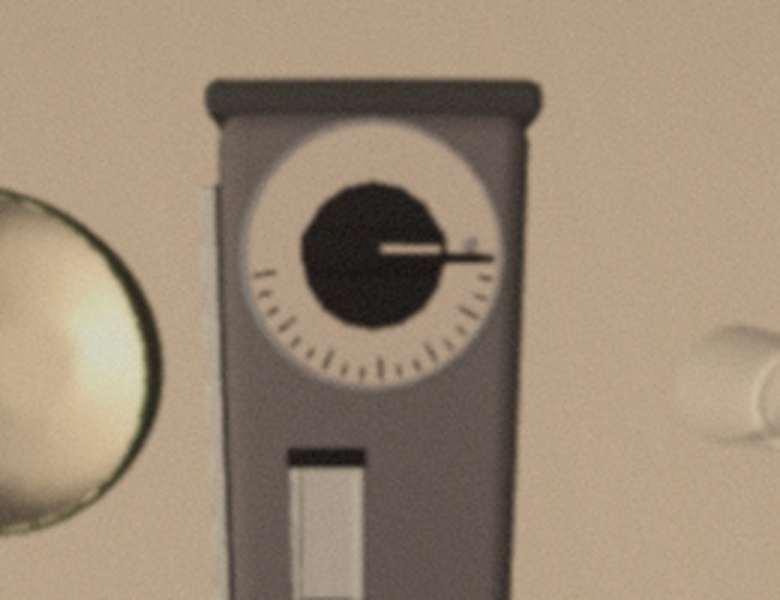

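View pics/w4.png

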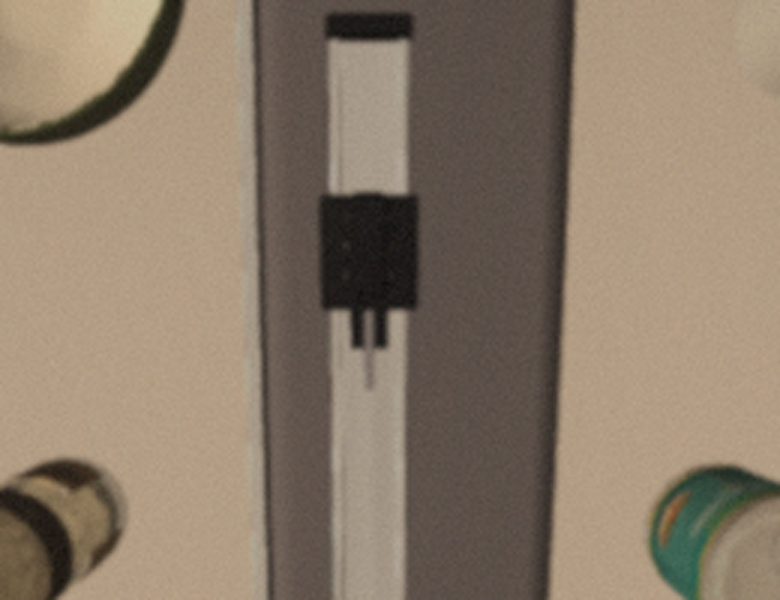

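Knob pointer at (490,258) lies on the thick tick by the stop pin: counter is at zero. The cutter shoe spans (321,195)–(417,308), with the blade towards the hood. Now grasp it and slide it.

```bash
python3 - <<'E'
from h import *
import pickle
np.set_printoptions(precision=4,suppress=True)
c=pickle.load(open("w4.pkl","rb")); f=lambda x,y,z:pt(c,(130+x/3-.33,y/3-.33),z)
s=np.mean([f(x,y,.074) for x in(321,417) for y in (195,308)],0)
y=-.256;R=np.array([[np.cos(y),-np.sin(y)],[np.sin(y),np.cos(y)]]); C=np.array([.5527,.011])
d=R.T@(s[:2]-C); print("shoe",s,"disp",d); assert abs(d[0]+.015)<.005 and -.06<d[1]<.02
W=lambda v,z:[*(C+R@[(-.0155),v]),z]
o=down(np.pi/2+y)
move_gripper(.04)
move_ptp(W(d[1],.15),o); print(servo_line(W(d[1],.081),rate=.1,contact_N=8),current_position())
move_gripper(0.0); print(current_finger_gap(),current_grip_force(),current_force(),current_position())
print(servo_line(W(-.104,.081),rate=.07,contact_N=20),R.T@(np.array(current_position())[:2]-C),current_force())
print(servo_line(W(-.128,.081),rate=.02,contact_N=12),R.T@(np.array(current_position())[:2]-C),current_force(),current_finger_gap(),current_clock())
E
```

```text
shoe [0.5368 0.0105 0.074 ] disp [-0.0152 -0.0045]
False [0.5371 0.0102 0.0815]
0.01197690996564913 29.9992436170578 [ 2.4544 -0.8478  1.0142] [0.5377 0.0104 0.0814]
False [-0.0144 -0.1047] [ 3.7161 -1.7103  1.9046]
True [-0.0143 -0.1166] [0.7561 3.0595 3.6921] 0.011586899808874562 18.925
```

```bash
python3 - <<'E'
from h import *
np.set_printoptions(precision=4,suppress=True)
y=-.256;R=np.array([[np.cos(y),-np.sin(y)],[np.sin(y),np.cos(y)]]); C=np.array([.5527,.011])
p=np.array(current_position()); u=R@[0,-1.]
g=p.copy(); g[:2]+=.005*u
print(servo_line(list(g),rate=.02,contact_N=15),R.T@(np.array(current_position())[:2]-C),R.T@np.array(current_force())[:2])
move_gripper(.04); q=np.array(current_position()); q[2]=.2
servo_line(list(q),rate=.12)
q[:2]-=.07*np.array([-np.sin(y),np.cos(y)])
try: servo_line(list(q),rate=.15)
except PlanningError as e: print(e)
c=capture("wrist"); cv2.imwrite("pics/w5.png",cv2.resize(c["image"][0:200,130:390],None,fx=3,fy=3,interpolation=2))
print(current_clock())
c=capture("top"); a=c["image"][110:290,140:380]; cv2.imwrite("pics/top5.png",cv2.resize(a,None,fx=3.3,fy=3.3,interpolation=2))
E
```

```text
True [-0.0144 -0.1166] [0.2225 3.0461]
21.6
```

View pics/w5.png

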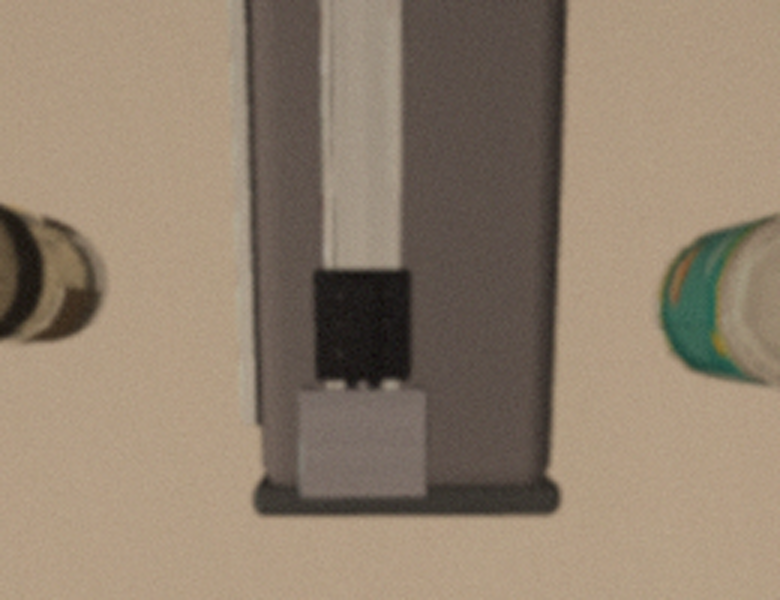

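View pics/top5.png

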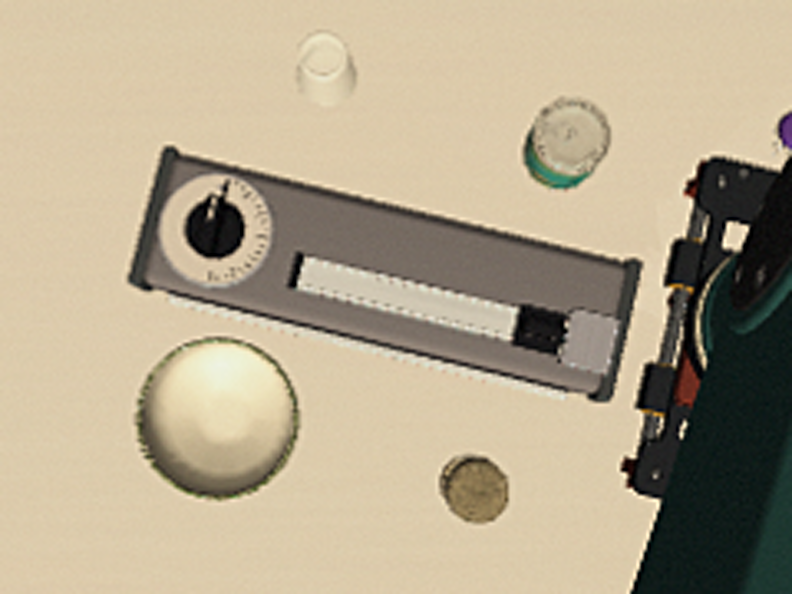

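Wrist view: the shoe (315–411, 268–381) is up to the hood mouth (row 388) and the blade is hidden. Top view: pointer at the zero tick (226,183), bystanders unmoved. One numeric check, then hand in.

```bash
python3 - <<'E'
from h import *
c=capture("wrist"); f=lambda x,y,z:pt(c,(130+x/3-.33,y/3-.33),z)
s=np.mean([f(x,y,.074) for x in(315,411) for y in (268,381)],0)
y=-.256;R=np.array([[np.cos(y),-np.sin(y)],[np.sin(y),np.cos(y)]]); C=np.array([.5527,.011])
d=R.T@(s[:2]-C); h=R.T@(f(362,389,.080)[:2]-C); print("shoe",d,"hood mouth",h)
if h[1]+.019-d[1]>-.003 : close_job(); print("closed",current_clock())
E
```

```text
shoe [-0.01516767 -0.11609746] hood mouth [-0.01557508 -0.1352186 ]
the job is handed in; nothing more can be done
the job is handed in; nothing more can be done
```

The counter was turned back to zero against its stop, then the cutter slid fully home with its blade under the hood. The gripper has let go, the tin, jar, glass and bowl stand where they were, and the job was handed in at about 22 s of the 58 s allowed.

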